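# Bring the bin tags up to date

## Robot

A 6-joint arm with a two-finger parallel gripper is mounted at the origin on the work surface. World frame = base frame: x ahead of the robot, y to its left, z up, the work surface at z = 0. Lengths are in m, angles in rad, forces in N, time in s.
With the tool pointing down it reaches from about 0.275 to 0.825 m from the base axis. Payload 5.2 kg.
Tool frame: the origin (TCP) lies at the very end of the fingers, on their centre line; the grasp point (between the pads) lies bot.tcp_to_grasp behind it (bot.tcp_to_grasp is the distance from the TCP to the grasp point, in m); z points along the fingers, x is the direction in which the jaws open and shut, and the axes are right-handed (so a half turn about z gives the same grasp; the last joint's range is limited). The gripper opens to 93 mm and grips with 3 to 60 N. Pads are 15 mm wide; open, the fingers measure 128 mm over their backs; the gripper's body (75 mm by 188 mm) begins 65 mm behind the grasp point.
Start: joints at [1.106, 0.259, 1.535, -0, 1.348, -0.203], TCP at [0.142, 0.531, 0.219] pointing down, gripper open.
Joint ranges: [-3.14, 3.14], [-0.91, 2.08], [0.19, 2.58], [-1.22, 4.36], [0.22, 2.71], [-3.12, 3.12]. Speed limits (rad/s): [2.57, 2.57, 3.14, 3.14, 3.14, 3.14].

## Interface

Orientations are given as a 3x3 rotation matrix whose columns are the frame's x, y, z axes.
In Python, from workcell import bot, optics gives the robot as it stands. The module is installed in compiled form; this text tells all that it offers.
- The arm moves only by the shell command python3 -m jog 'ROWS'. ROWS is JSON, a list of rows, each an object with "claw": the closure, from 0 (fully open) to 1 (shut); "delta_pos": the shift along the tool's x, y, z in m, a list of three; "twist": the turn, a rotation vector about the tool's x, y, z in rad, a list of three. A call has 1 to 20 rows; each row shifts and turns the pose as measured when the row begins, along the tool's axes as they then stand; what a row does not reach is not made up. A row lasts 1/12 s, in which the tool goes at most 41.7 mm and 7.16 degrees, less where a joint would pass 70% of its speed; a pose out of reach is approached as far as the arm can. A call with a gripper value outside its range is refused whole. The fingers move at their own pace and stop on an object; the grip force is fixed at half the most. Time passes only in rows, so rows that do not move let the fingers close. It gives the time, the measured TCP pose, the force and the opening at its end, in the units of the state.
- bot.observe(): the state, without advancing time (a new reading comes with each control period).
- optics.read_camera(name): name is "scene" or "top" or "wrist"; returns a dict with "image" (420x560x3 uint8, red, green, blue), "intrinsics" (3x3 intrinsics, pixels), "extrinsics" (4x4, takes a point from camera to world coordinates). Camera axes: x right, y up, looking along -z (the intrinsics and any distortion apply to the point x, -y, -z); pixel columns grow to the right and rows downward; lengths in m; the calibration is good to about 2 mm. A picture is of the moment at which its call begins. There is no depth.
- bot.close_job(): hands the job in, once; it reports no verdict.
The state is a dict: "time": time; "qpos": joint angles; "qvel": joint speeds; "joint_torque": joint torques, N m; "eef_pos": TCP position; "orientation": TCP orientation; "wrist_force": force on the tool from outside, world axes, zero at the start; "ft_torque": the same for the moment, N m; "width": finger opening in m.
Only numpy, scipy, OpenCV 4.12 (cv2) and the standard library are available. Lean on these libraries where they do the work, as an engineer would, in place of code of your own. Each camera call takes 0.05 s, during which the arm holds its last target.

## Task

The flip tags along the stock board are out of date. Gently push over with a fingertip each tag that is wrong, so that only the tags in front of the two full bins lean back to the bins with their round dot up, and the tags of the two nearly empty bins lean towards the robot with their bar up. Do not grip the tags, and leave the flask, lens barrel and screwdriver where they are.

Things in the scene. Friction and masses are not known exactly. Their poses are not given: they have to be found in the camera images.
- stock_board: Fixed grey board 290 x 376 x 12 mm: tag rail near its front, four black open bins behind (80 wide, 110 deep, rims 67 mm above the bench). Origin on the bench under the rail's middle; x across the rail to the bins, y along it (robot's left), z up. Bins start 80 mm beyond the rail, centres at x 135, y +129, +43, -43, -129 mm; each bin's tag stands on the rail at the same y. Front edge at x -90 mm.
- heap_1: A heap of aluminium spacers (12 x 30 mm each) that fills one bin nearly to the rim: that bin is full. Fixed; origin at the centre of that bin's inner floor.
- heap_2: A heap of round steel lens cells (24 x 11 mm each) that fills another bin nearly to the rim: that bin is full. Fixed; origin at the centre of that bin's inner floor.
- last_1: The only aluminium spacer left in a third bin: that bin is not full. Fixed; origin at the centre of that bin's inner floor.
- last_2: The only lens cell left in the fourth bin: that bin is not full. Fixed; origin at the centre of that bin's inner floor.
- holder_a: Fixed aluminium holder of tag a, clipped on the rail before one of the bins (which one changes), 24 x 66 mm. Origin on the rail's top, 36 mm above the bench; axes as the board's. Hinge pin along y, 19 mm above the origin (55 mm above the bench). Two rest plates form a V, up to 17 mm above the pin and 20 mm to either side of it; nothing of the holder is higher.
- tag_a (a joint): Tilt of tag a, rad: 0 upright, +0.70 leaning on its rest to the bins (dot up), -0.70 leaning on its rest to the robot (bar up). White plate 56 mm wide, 5 mm thick, reaching 62 mm out from the pin, about 30 g; at rest its free edge is 102 mm above the bench, 40 mm to one side of the pin. No spring: it swings freely and, pushed past upright, falls to the other rest.
- tag_a_edge (a point): Middle of tag a's free edge, 62 mm from the hinge pin. The tag's face that looks to the robot when upright bears a black round dot (32 mm), its other face a black bar (42 x 11 mm).
- holder_b: Fixed aluminium holder of tag b, clipped on the rail before one of the bins (which one changes), 24 x 66 mm. Origin on the rail's top, 36 mm above the bench; axes as the board's. Hinge pin along y, 19 mm above the origin (55 mm above the bench). Two rest plates form a V, up to 17 mm above the pin and 20 mm to either side of it; nothing of the holder is higher.
- tag_b (a joint): Tilt of tag b, rad: 0 upright, +0.70 leaning on its rest to the bins (dot up), -0.70 leaning on its rest to the robot (bar up). White plate 56 mm wide, 5 mm thick, reaching 62 mm out from the pin, about 30 g; at rest its free edge is 102 mm above the bench, 40 mm to one side of the pin. No spring: it swings freely and, pushed past upright, falls to the other rest.
- tag_b_edge (a point): Middle of tag b's free edge, 62 mm from the hinge pin. The tag's face that looks to the robot when upright bears a black round dot (32 mm), its other face a black bar (42 x 11 mm).
- holder_c: Fixed aluminium holder of tag c, clipped on the rail before one of the bins (which one changes), 24 x 66 mm. Origin on the rail's top, 36 mm above the bench; axes as the board's. Hinge pin along y, 19 mm above the origin (55 mm above the bench). Two rest plates form a V, up to 17 mm above the pin and 20 mm to either side of it; nothing of the holder is higher.
- tag_c (a joint): Tilt of tag c, rad: 0 upright, +0.70 leaning on its rest to the bins (dot up), -0.70 leaning on its rest to the robot (bar up). White plate 56 mm wide, 5 mm thick, reaching 62 mm out from the pin, about 30 g; at rest its free edge is 102 mm above the bench, 40 mm to one side of the pin. No spring: it swings freely and, pushed past upright, falls to the other rest.
- tag_c_edge (a point): Middle of tag c's free edge, 62 mm from the hinge pin. The tag's face that looks to the robot when upright bears a black round dot (32 mm), its other face a black bar (42 x 11 mm).
- holder_d: Fixed aluminium holder of tag d, clipped on the rail before one of the bins (which one changes), 24 x 66 mm. Origin on the rail's top, 36 mm above the bench; axes as the board's. Hinge pin along y, 19 mm above the origin (55 mm above the bench). Two rest plates form a V, up to 17 mm above the pin and 20 mm to either side of it; nothing of the holder is higher.
- tag_d (a joint): Tilt of tag d, rad: 0 upright, +0.70 leaning on its rest to the bins (dot up), -0.70 leaning on its rest to the robot (bar up). White plate 56 mm wide, 5 mm thick, reaching 62 mm out from the pin, about 30 g; at rest its free edge is 102 mm above the bench, 40 mm to one side of the pin. No spring: it swings freely and, pushed past upright, falls to the other rest.
- tag_d_edge (a point): Middle of tag d's free edge, 62 mm from the hinge pin. The tag's face that looks to the robot when upright bears a black round dot (32 mm), its other face a black bar (42 x 11 mm).
- flask: Bystander: white plastic flask, 52 mm diameter, 115 mm tall, standing loose beyond the board's +y end. Origin at the centre of its underside.
- barrel: Bystander: dark metal lens barrel, 38 mm diameter, 66 mm tall, standing loose on the bench between the robot and the board. Origin at the centre of its underside.
- driver: Bystander: screwdriver 170 mm long with a black handle, lying loose beyond the board's -y end. Origin under its middle.

How it is judged:
At the end, for the whole second after the job is handed in: The tags before the two full bins lean to the bins (above +0.6 rad), the other two lean to the robot (below -0.6 rad), all at rest (under 0.2 rad/s) ((((horizontal distance between holder_a and heap_1 below 0.147 m or horizontal distance between holder_a and heap_2 below 0.147 m) and value of joint tag_a above 0.6 rad) or (not (horizontal distance between holder_a and heap_1 below 0.147 m or horizontal distance between holder_a and heap_2 below 0.147 m) and value of joint tag_a below -0.6 rad)) and velocity of joint tag_a between -0.2 and 0.2 rad/s and (((horizontal distance between holder_b and heap_1 below 0.147 m or horizontal distance between holder_b and heap_2 below 0.147 m) and value of joint tag_b above 0.6 rad) or (not (horizontal distance between holder_b and heap_1 below 0.147 m or horizontal distance between holder_b and heap_2 below 0.147 m) and value of joint tag_b below -0.6 rad)) and velocity of joint tag_b between -0.2 and 0.2 rad/s and (((horizontal distance between holder_c and heap_1 below 0.147 m or horizontal distance between holder_c and heap_2 below 0.147 m) and value of joint tag_c above 0.6 rad) or (not (horizontal distance between holder_c and heap_1 below 0.147 m or horizontal distance between holder_c and heap_2 below 0.147 m) and value of joint tag_c below -0.6 rad)) and velocity of joint tag_c between -0.2 and 0.2 rad/s and (((horizontal distance between holder_d and heap_1 below 0.147 m or horizontal distance between holder_d and heap_2 below 0.147 m) and value of joint tag_d above 0.6 rad) or (not (horizontal distance between holder_d and heap_1 below 0.147 m or horizontal distance between holder_d and heap_2 below 0.147 m) and value of joint tag_d below -0.6 rad)) and velocity of joint tag_d between -0.2 and 0.2 rad/s); the robot touches nothing.
It fails at once if the flask is shoved, lifted or knocked over (moved more than 15 mm) (distance of flask from where it was at the start of the episode above 0.015 m).
It fails at once if the lens barrel is shoved, lifted or knocked over (moved more than 15 mm) (distance of barrel from where it was at the start of the episode above 0.015 m).
It fails at once if the screwdriver is shoved, lifted or knocked over (moved more than 15 mm) (distance of driver from where it was at the start of the episode above 0.015 m).
It fails at once if a tag is gripped: pinched on both faces at once with more than 2 N ((contact force between the fingers and tag_a_c0 above 2 N and contact force between the fingers and tag_a_c1 above 2 N) or (contact force between the fingers and tag_b_c0 above 2 N and contact force between the fingers and tag_b_c1 above 2 N) or (contact force between the fingers and tag_c_c0 above 2 N and contact force between the fingers and tag_c_c1 above 2 N) or (contact force between the fingers and tag_d_c0 above 2 N and contact force between the fingers and tag_d_c1 above 2 N)).
It fails at once if a tag is pushed roughly, with more than 20 N (contact force between any of the arm, the fingers and tag_a above 20 N or contact force between any of the arm, the fingers and tag_b above 20 N or contact force between any of the arm, the fingers and tag_c above 20 N or contact force between any of the arm, the fingers and tag_d above 20 N).
It also fails if it takes over 43 s, if anything falls off the work surface, if the arm or the gripper's body presses on something with over 40 N, if the wrist force passes 120 N, or if a joint passes its speed limit or range.

## Working session

There is one attempt and no reset: what is moved stays moved. The work goes in short steps, Python scripts to look and compute and a shell command to move; the robot and the scene stay as the last step left them, time stands still between calls to the robot, and variables do not carry over. Pictures are saved under pics/ and viewed, and the job is handed in when it is done.

```bash
mkdir -p pics
python3 - <<'E'
from workcell import bot, optics
import cv2,numpy as np
s=bot.observe(); print({k:np.round(v,3).tolist() for k,v in s.items()}, bot.tcp_to_grasp)
for n in ("scene","top"):
    r=optics.read_camera(n); cv2.imwrite(f"pics/{n}0.png",r["image"][:,:,::-1]); print(n,r["intrinsics"].tolist(),np.round(r["extrinsics"],4).tolist(), [k for k in r])
E
```

```text
{'time': 0.0, 'qpos': [1.106, 0.259, 1.536, -0.0, 1.348, -0.203], 'qvel': [-0.002, 0.001, -0.001, -0.002, 0.0, -0.001], 'joint_torque': [0.001, -43.73, -28.401, 0.072, 0.041, -0.0], 'eef_pos': [0.142, 0.531, 0.218], 'orientation': [[0.259, 0.966, -0.001], [0.966, -0.259, -0.002], [-0.002, -0.0, -1.0]], 'wrist_force': [-0.096, 0.097, 0.252], 'ft_torque': [-0.002, 0.027, -0.027], 'width': 0.093} 0.0188
scene [[427.92940664221425, 0.0, 275.66563509906564], [0.0, 427.92940664221425, 207.87751750422552], [0.0, 0.0, 1.0]] [[0.2102, -0.7864, 0.5808, 1.0742], [0.9775, 0.1595, -0.1379, -0.0885], [0.0158, 0.5968, 0.8022, 0.7951], [0.0, 0.0, 0.0, 1.0]] ['image', 'intrinsics', 'extrinsics']
top [[481.0903248753608, 0.0, 276.81327307749086], [0.0, 481.0903248753608, 216.27939909311996], [0.0, 0.0, 1.0]] [[0.0157, 0.9816, -0.1903, 0.3792], [-0.9993, 0.0219, 0.0304, 0.0403], [0.034, 0.1897, 0.9813, 1.0072], [0.0, 0.0, 0.0, 1.0]] ['image', 'intrinsics', 'extrinsics']
```

View pics/scene0.png

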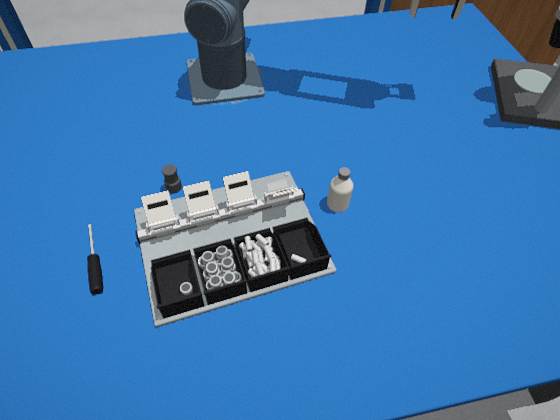

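View pics/top0.png

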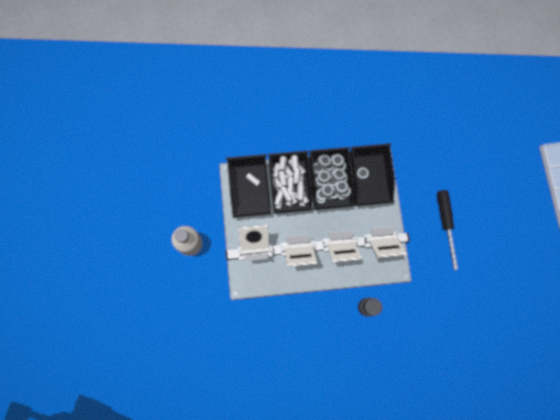

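The bins in +y to -y order hold one spacer, full spacers, full cells and one cell. In the top view, the dot is up only at the +y tag (254,237), and bars are up on the other three (300,255; 344,250; 388,245). So I need to flip the +y tag to the robot and the two middle tags to the bins. Next I'll measure the board pose.

```bash
cat > h.py <<'E'
import numpy as np
from workcell import bot, optics
def ray(r,u,v):
    K,T=r["intrinsics"],r["extrinsics"]
    d=np.array([(u-K[0,2])/K[0,0],-(v-K[1,2])/K[1,1],-1.]); return T[:3,3],T[:3,:3]@d
def onz(r,u,v,z):
    o,d=ray(r,u,v); return o+d*(z-o[2])/d[2]
def proj(r,P):
    K,T=r["intrinsics"],r["extrinsics"]; p=T[:3,:3].T@(np.array(P)-T[:3,3]); p=np.array([p[0],-p[1],-p[2]]); q=K@p; return q[:2]/q[2]
E
python3 - <<'E'
from h import *
import cv2
for n,x0,y0,x1,y1 in (("top",150,130,430,330),("scene",70,155,370,335)):
    im=cv2.imread(f"pics/{n}0.png")[y0:y1,x0:x1]
    cv2.imwrite(f"pics/{n}0z.png",cv2.resize(im,None,fx=2.66,fy=2.66,interpolation=cv2.INTER_CUBIC))
r=optics.read_camera("top"); im=r["image"].astype(int)
m=((im[:,:,2]-im[:,:,0])<60).astype(np.uint8); m[:130]=0;
n,l,st,c=cv2.connectedComponentsWithStats(m)
for i in range(1,n):
    if st[i,4]>80: print(st[i],c[i])
E
```

```text
[540 143  20  83 870] [552.66321839 172.10574713]
[  220   144   191   155 24578] [312.32203597 221.44519489]
[438 191  19  78 525] [446.5752381  218.60380952]
[172 226  30  29 667] [186.73913043 240.40929535]
[359 298  23  18 327] [369.6146789  306.65137615]
```

View pics/top0z.png

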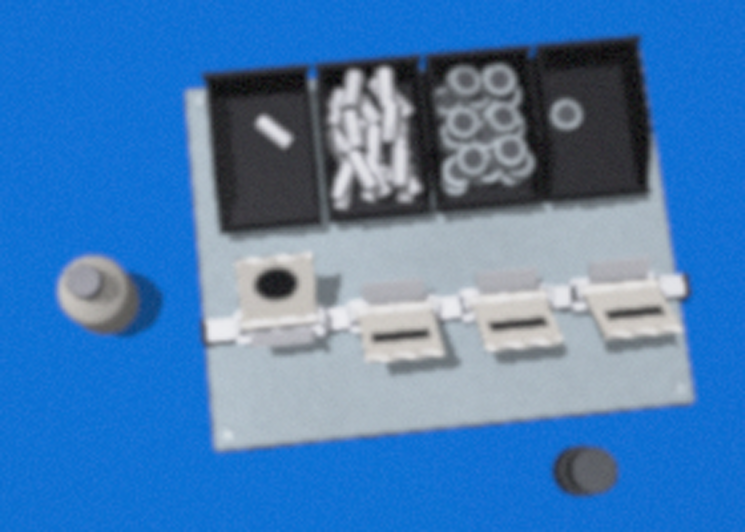

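View pics/scene0z.png

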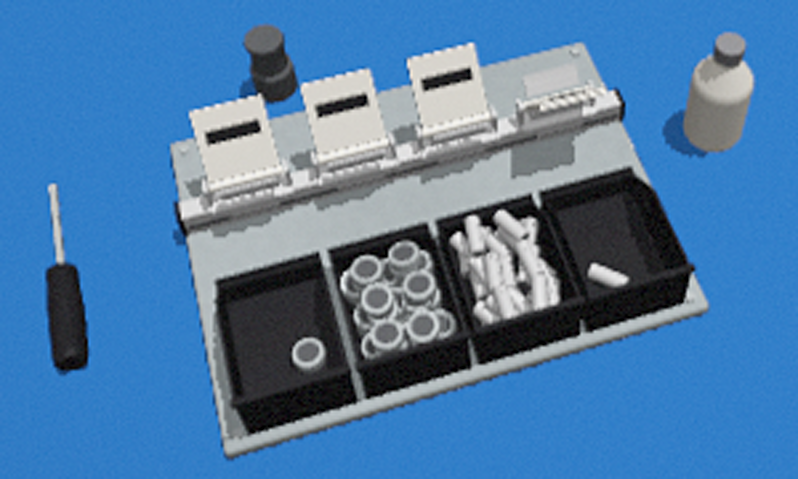

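Run:
```python
from h import *
rt=optics.read_camera("top"); rs=optics.read_camera("scene")
B={'fl':(-.09,.188),'fr':(-.09,-.188),'bl':(.2,.188),'br':(.2,-.188)}
obs=[]
for r,x0,y0,d in ((rt,150,130,{'fl':(217,450),'fr':(694,401),'bl':(186,89)}),(rs,70,155,{'fl':(582,43),'fr':(172,142),'br':(228,455),'bl':(707,303)})):
    for k,(u,v) in d.items():
        p=onz(r,x0+u/2.66,y0+v/2.66,.012)[:2]; obs.append((B[k],p)); print(k,np.round(p,4))
b=np.array([o[0] for o in obs]);w=np.array([o[1] for o in obs])
H=(b-b.mean(0)).T@(w-w.mean(0)); U,S,V=np.linalg.svd(H);R=V.T@np.diag([1,np.linalg.det(V.T@U.T)])@U.T
t=w.mean(0)-R@b.mean(0); print("yaw",np.arctan2(R[1,0],R[0,0]),"t",t,"res",np.round(w-(b@R.T+t),4).tolist())
for y in(.129,.043,-.043,-.129):
    print(y,"pin",np.round(R@[0,y]+t,3),"edge bins",np.round(R@[.04,y]+t,3),"edge robot",np.round(R@[-.04,y]+t,3))
    for z,n,s in ((.102,'eR',-.04),(.102,'eB',.04)):
        P=[*(R@[s,y]+t),z]; print(n,"top",np.round(proj(rt,P)),"scene",np.round(proj(rs,P)))
for r,u,v,z in((rt,188,240,.1),(rs,344,174,.11),(rt,370,306,.06),(rs,170,168,.066)): print(onz(r,u,v,z).round(3))
np.savez("b.npz",R=R,t=t)
```

```text
fl [0.3985 0.0988]
fr [ 0.4422 -0.2709]
bl [0.6848 0.1333]
fl [0.4045 0.101 ]
fr [ 0.4452 -0.2671]
br [ 0.7336 -0.2336]
bl [0.6857 0.135 ]
yaw 0.12001041814761003 t [ 0.51124223 -0.07414041] res [[-0.0009, -0.003], [-0.0022, 0.0006], [-0.0025, -0.0031], [0.0052, -0.0007], [0.0008, 0.0045], [0.0013, 0.0032], [-0.0016, -0.0015]]
0.129 pin [0.496 0.054] edge bins [0.536 0.059] edge robot [0.456 0.049]
eR top [256. 267.] scene [273. 165.]
eB top [252. 226.] scene [285. 192.]
0.043 pin [ 0.506 -0.031] edge bins [ 0.546 -0.027] edge robot [ 0.466 -0.036]
eR top [302. 263.] scene [235. 174.]
eB top [297. 221.] scene [245. 202.]
-0.043 pin [ 0.516 -0.117] edge bins [ 0.556 -0.112] edge robot [ 0.477 -0.122]
eR top [347. 258.] scene [195. 184.]
eB top [341. 217.] scene [204. 213.]
-0.129 pin [ 0.527 -0.202] edge bins [ 0.566 -0.197] edge robot [ 0.487 -0.207]
eR top [391. 254.] scene [154. 194.]
eB top [385. 213.] scene [161. 224.]
[0.506 0.18  0.1  ]
[0.519 0.191 0.11 ]
[ 0.389 -0.174  0.06 ]
[ 0.388 -0.175  0.066]
```

```bash
cat >> h.py <<'E'
b=np.load("b.npz") if __import__('os').path.exists("b.npz") else None
def st():
    s=bot.observe(); R,t=b["R"],b["t"]; p=np.array(s["eef_pos"]); q=R.T@(p[:2]-t); M=np.array(s["orientation"]); e=R.T@M[:2,0]
    print("t",round(s["time"],2),"board xyz",q.round(4),p[2].round(4),"toolx in board",e.round(3),"z",M[:,2].round(3),"F",np.round(s["wrist_force"],1),"w",round(s["width"],4))
E
python3 -m jog '[{"claw":1,"delta_pos":[0,0,0],"twist":[0,0,-0.0955]},{"claw":1,"delta_pos":[0,0,0],"twist":[0,0,-0.0955]},{"claw":1,"delta_pos":[0,0,0],"twist":[0,0,-0.0955]},{"claw":1,"delta_pos":[0,0,0],"twist":[0,0,-0.0955]},{"claw":1,"delta_pos":[0,0,0],"twist":[0,0,0]}]'
python3 -c "from h import *; st()"
```

```text
time: 0.67
eef_pos: [0.1419, 0.5305, 0.2174]
orientation: [[-0.137, 0.991, -0.001], [0.991, 0.137, -0.003], [-0.002, -0.002, -1.0]]
wrist_force: [-0.1, -0.3, -0.1]
width: 0.0641
t 0.67 board xyz [-0.2943  0.6445] 0.2174 toolx in board [-0.017  1.   ] z [-0.001 -0.003 -1.   ] F [-0.1 -0.3 -0.1] w 0.0641
```

```bash
python3 -m jog '[{"claw":1,"delta_pos":[-0.03,0.02,0],"twist":[0,0,0.017]},{"claw":1,"delta_pos":[-0.032,0.023,0],"twist":[0,0,0]},{"claw":1,"delta_pos":[-0.032,0.023,0],"twist":[0,0,0]},{"claw":1,"delta_pos":[-0.032,0.023,0],"twist":[0,0,0]},{"claw":1,"delta_pos":[-0.032,0.023,0],"twist":[0,0,0]},{"claw":1,"delta_pos":[-0.032,0.023,0],"twist":[0,0,0]},{"claw":1,"delta_pos":[-0.032,0.023,0],"twist":[0,0,0]},{"claw":1,"delta_pos":[-0.032,0.023,0],"twist":[0,0,0]},{"claw":1,"delta_pos":[-0.032,0.023,0],"twist":[0,0,0]},{"claw":1,"delta_pos":[-0.032,0.023,0],"twist":[0,0,0]},{"claw":1,"delta_pos":[-0.032,0.023,0],"twist":[0,0,0]},{"claw":1,"delta_pos":[-0.032,0.023,0],"twist":[0,0,0]},{"claw":1,"delta_pos":[-0.032,0.023,0],"twist":[0,0,0]},{"claw":1,"delta_pos":[-0.032,0.023,0],"twist":[0,0,0]},{"claw":1,"delta_pos":[-0.032,0.023,0],"twist":[0,0,0]},{"claw":1,"delta_pos":[0,0,0],"twist":[0,0,0]}]'
python3 -c "from h import *; st()"
```

```text
time: 2.0
eef_pos: [0.5459, 0.0701, 0.2166]
orientation: [[-0.075, 0.997, 0.004], [0.997, 0.075, 0.0], [-0.0, 0.004, -1.0]]
wrist_force: [0.3, 0.1, 0.1]
width: 0.0005
t 2.0 board xyz [0.0517 0.139 ] 0.2166 toolx in board [0.045 0.999] z [ 0.004  0.    -1.   ] F [0.3 0.1 0.1] w 0.0005
```

```bash
python3 -m jog '[{"claw":1,"delta_pos":[-0.01,0.025,0],"twist":[0,0,-0.045]},{"claw":1,"delta_pos":[0,0,0.03],"twist":[0,0,0]},{"claw":1,"delta_pos":[0,0,0.03],"twist":[0,0,0]},{"claw":1,"delta_pos":[0,0,0],"twist":[0,0,0]}]'
python3 - <<'E'
from h import *; st()
import cv2
for n in("top","scene"):
    r=optics.read_camera(n); im=r["image"][130:330,150:430] if n=="top" else r["image"][120:330,70:370]
    cv2.imwrite(f"pics/{n}1.png",cv2.resize(im[:,:,::-1],None,fx=2.66,fy=2.66,interpolation=cv2.INTER_CUBIC))
E
```

```text
time: 2.33
eef_pos: [0.5759, 0.058, 0.1562]
orientation: [[-0.103, 0.995, 0.008], [0.995, 0.103, 0.0], [-0.001, 0.008, -1.0]]
wrist_force: [-1.3, 0.1, -0.8]
width: 0.0004
t 2.33 board xyz [0.08   0.1235] 0.1562 toolx in board [0.017 1.   ] z [ 0.008  0.    -1.   ] F [-1.3  0.1 -0.8] w 0.0004
```

View pics/scene1.png

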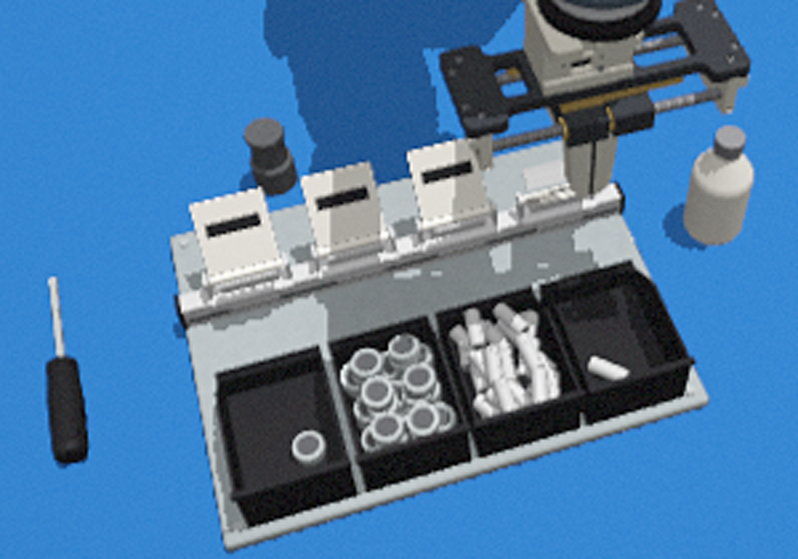

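The tip is above the gap between the +y tag and its bin, at zoomed pixel (595,198), and the tags are unchanged. Now I'll lower it.

```bash
python3 -m jog '[{"claw":1,"delta_pos":[0.005,0,0.03],"twist":[-0.006,0,-0.017]},{"claw":1,"delta_pos":[0,0,0.03],"twist":[0,0,0]},{"claw":1,"delta_pos":[0,0,0],"twist":[0,0,0]}]'
python3 - <<'E'
from h import *; st()
import cv2
r=optics.read_camera("scene"); print(proj(r,bot.observe()["eef_pos"])); im=r["image"][120:330,70:370]
cv2.imwrite(f"pics/scene2.png",cv2.resize(im[:,:,::-1],None,fx=2.66,fy=2.66,interpolation=cv2.INTER_CUBIC))
E
```

```text
time: 2.68
eef_pos: [0.5824, 0.0645, 0.1073]
orientation: [[-0.12, 0.992, 0.032], [0.993, 0.121, -0.0], [-0.004, 0.032, -0.999]]
wrist_force: [-0.4, -0.3, -0.7]
width: 0.0005
t 2.68 board xyz [0.0872 0.1292] 0.1073 toolx in board [-0.001  1.   ] z [ 0.032 -0.    -0.999] F [-0.4 -0.3 -0.7] w 0.0005
[293.51407639 207.21062785]
```

View pics/scene2.png

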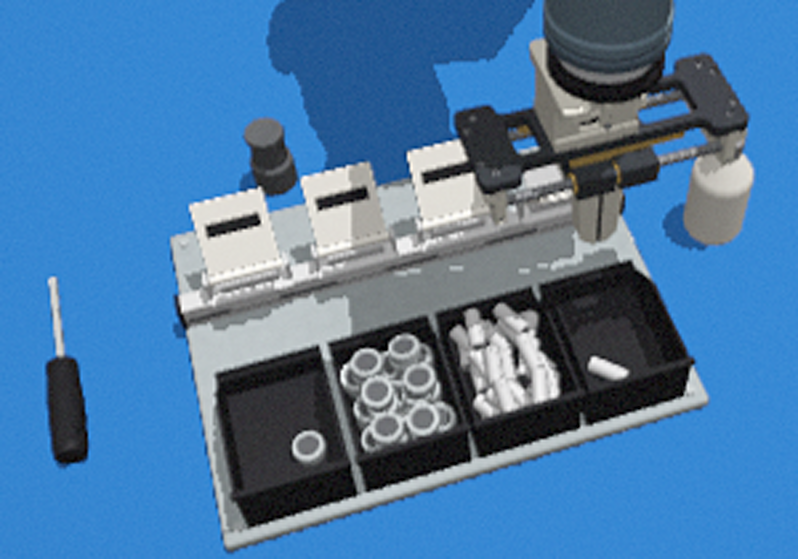

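```bash
python3 -m jog '[{"claw":1,"delta_pos":[0,-0.005,0.014],"twist":[0.032,0,0]},{"claw":1,"delta_pos":[0,0,0.004],"twist":[0,0,0]},{"claw":1,"delta_pos":[0,0,0],"twist":[0,0,0]}]'
python3 -c "from h import *; st()"
```

```text
time: 2.98
eef_pos: [0.5832, 0.0648, 0.1001]
orientation: [[-0.121, 0.993, 0.014], [0.993, 0.121, -0.005], [-0.007, 0.013, -1.0]]
wrist_force: [-0.3, -0.5, 0.9]
width: 0.0005
t 2.98 board xyz [0.0881 0.1294] 0.1001 toolx in board [-0.001  1.   ] z [ 0.014 -0.005 -1.   ] F [-0.3 -0.5  0.9] w 0.0005
```

```bash
python3 -m jog '[{"claw":1,"delta_pos":[0,0,0.012],"twist":[0.014,0,0]},{"claw":1,"delta_pos":[0,-0.008,0.005],"twist":[0,0,0]},{"claw":1,"delta_pos":[0,-0.01,0],"twist":[0,0,0]},{"claw":1,"delta_pos":[0,-0.008,0],"twist":[0,0,0]}]'
python3 -c "from h import *; st()"
```

```text
time: 3.32
eef_pos: [0.5604, 0.0616, 0.0872]
orientation: [[-0.121, 0.993, 0.01], [0.993, 0.121, -0.007], [-0.009, 0.009, -1.0]]
wrist_force: [-0.7, 0.6, 0.6]
width: 0.0006
t 3.32 board xyz [0.0651 0.1288] 0.0872 toolx in board [-0.001  1.   ] z [ 0.01  -0.007 -1.   ] F [-0.7  0.6  0.6] w 0.0006
```

```bash
python3 -m jog '[{"claw":1,"delta_pos":[0,-0.007,0],"twist":[0,0,0]},{"claw":1,"delta_pos":[0,-0.007,0],"twist":[0,0,0]},{"claw":1,"delta_pos":[0,-0.007,0],"twist":[0,0,0]},{"claw":1,"delta_pos":[0,-0.007,0],"twist":[0,0,0]},{"claw":1,"delta_pos":[0,-0.007,0],"twist":[0,0,0]},{"claw":1,"delta_pos":[0,-0.007,0],"twist":[0,0,0]}]'
python3 - <<'E'
from h import *; st()
import cv2
r=optics.read_camera("scene"); im=r["image"][120:330,70:370]
cv2.imwrite(f"pics/scene3.png",cv2.resize(im[:,:,::-1],None,fx=2.66,fy=2.66,interpolation=cv2.INTER_CUBIC))
E
```

```text
time: 3.82
eef_pos: [0.5127, 0.0558, 0.0881]
orientation: [[-0.12, 0.993, 0.011], [0.993, 0.12, -0.008], [-0.009, 0.01, -1.0]]
wrist_force: [0.6, -0.2, 0.6]
width: 0.0005
t 3.82 board xyz [0.017  0.1288] 0.0881 toolx in board [-0.  1.] z [ 0.011 -0.008 -1.   ] F [ 0.6 -0.2  0.6] w 0.0005
```

View pics/scene3.png

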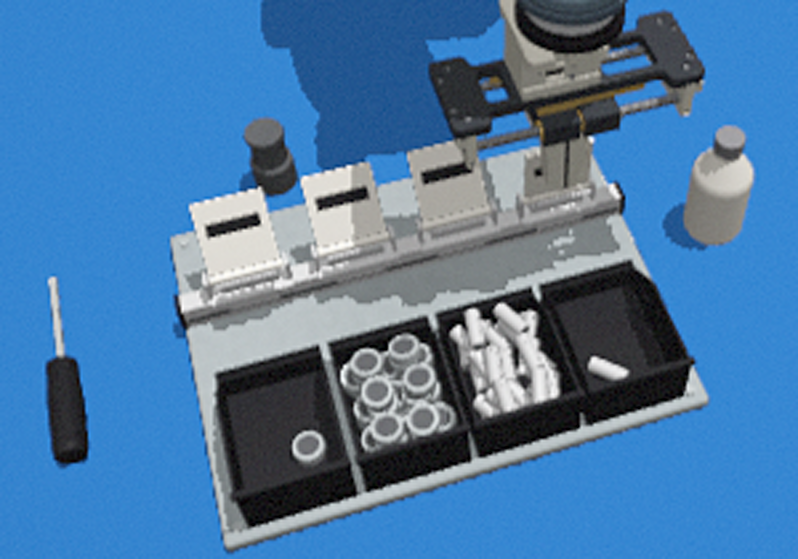

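The tag is nearly over: the bar end shows left of the finger at zoomed (540,172). I'll push on a little, then back off and rise.

```bash
python3 -m jog '[{"claw":1,"delta_pos":[0,-0.007,0],"twist":[0,0,0]},{"claw":1,"delta_pos":[0,-0.007,0],"twist":[0,0,0]},{"claw":1,"delta_pos":[0,-0.004,0],"twist":[0,0,0]},{"claw":1,"delta_pos":[0,0.01,0],"twist":[0,0,0]},{"claw":1,"delta_pos":[0,0.015,0],"twist":[0,0,0]},{"claw":1,"delta_pos":[0,0.01,-0.03],"twist":[0,0,0]},{"claw":1,"delta_pos":[0,0,-0.04],"twist":[0,0,0]},{"claw":1,"delta_pos":[0,0,-0.02],"twist":[0,0,0]}]'
python3 - <<'E'
from h import *; st()
import cv2
r=optics.read_camera("scene"); im=r["image"][120:330,70:370]
cv2.imwrite(f"pics/scene4.png",cv2.resize(im[:,:,::-1],None,fx=2.66,fy=2.66,interpolation=cv2.INTER_CUBIC))
E
```

```text
time: 4.53
eef_pos: [0.5247, 0.0588, 0.1756]
orientation: [[-0.119, 0.993, -0.003], [0.993, 0.119, -0.006], [-0.006, -0.004, -1.0]]
wrist_force: [0.6, 0.0, 0.3]
width: -0.0001
t 4.53 board xyz [0.0293 0.1304] 0.1756 toolx in board [0.001 1.   ] z [-0.003 -0.006 -1.   ] F [0.6 0.  0.3] w -0.0001
```

View pics/scene4.png

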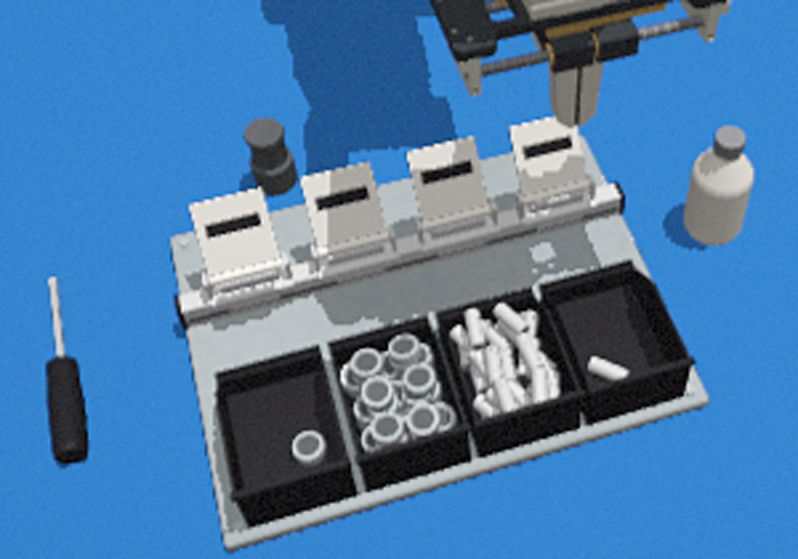

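The +y tag now shows its bar, leaning towards the robot. Next is the tag at y +43 mm, pushed from the robot side.

```bash
python3 -m jog '[{"claw":1,"delta_pos":[-0.022,-0.027,0],"twist":[0,0,0]},{"claw":1,"delta_pos":[-0.022,-0.027,0],"twist":[0,0,0]},{"claw":1,"delta_pos":[-0.022,-0.027,0],"twist":[0,0,0]},{"claw":1,"delta_pos":[-0.020,-0.027,0],"twist":[0,0,0]},{"claw":1,"delta_pos":[0,0,0],"twist":[0,0,0]}]'
python3 -c "from h import *; st()"
```

```text
time: 5.0
eef_pos: [0.4351, -0.0424, 0.1813]
orientation: [[-0.125, 0.992, 0.015], [0.992, 0.125, -0.009], [-0.01, 0.014, -1.0]]
wrist_force: [0.7, 0.1, -0.5]
width: 0.0007
t 5.0 board xyz [-0.0718  0.0406] 0.1813 toolx in board [-0.005  1.   ] z [ 0.015 -0.009 -1.   ] F [ 0.7  0.1 -0.5] w 0.0007
```

```bash
python3 -m jog '[{"claw":1,"delta_pos":[0.002,-0.005,0.028],"twist":[0.012,0,0]},{"claw":1,"delta_pos":[0,0,0.03],"twist":[0,0,0]},{"claw":1,"delta_pos":[0,0,0.028],"twist":[0,0,0]},{"claw":1,"delta_pos":[0,0,0],"twist":[0,0,0]}]'
python3 -c "from h import *; st()"
```

```text
time: 5.33
eef_pos: [0.4364, -0.0454, 0.096]
orientation: [[-0.118, 0.993, 0.015], [0.993, 0.118, -0.014], [-0.016, 0.013, -1.0]]
wrist_force: [-0.9, 0.1, -1.0]
width: 0.0006
t 5.33 board xyz [-0.0708  0.0375] 0.096 toolx in board [0.002 1.   ] z [ 0.015 -0.014 -1.   ] F [-0.9  0.1 -1. ] w 0.0006
```

```bash
python3 -m jog '[{"claw":1,"delta_pos":[0.005,0,0.008],"twist":[0,0,0]},{"claw":1,"delta_pos":[0,0.007,0],"twist":[0,0,0]},{"claw":1,"delta_pos":[0,0.007,0],"twist":[0,0,0]},{"claw":1,"delta_pos":[0,0.007,0],"twist":[0,0,0]},{"claw":1,"delta_pos":[0,0.007,0],"twist":[0,0,0]},{"claw":1,"delta_pos":[0,0.007,0],"twist":[0,0,0]},{"claw":1,"delta_pos":[0,0.007,0],"twist":[0,0,0]},{"claw":1,"delta_pos":[0,0.007,0],"twist":[0,0,0]}]'
python3 -c "from h import *; st()"
```

```text
time: 6.0
eef_pos: [0.4959, -0.0346, 0.094]
orientation: [[-0.119, 0.993, 0.023], [0.993, 0.119, -0.016], [-0.018, 0.021, -1.0]]
wrist_force: [0.3, 0.2, -0.2]
width: 0.0006
t 6.0 board xyz [-0.0105  0.0411] 0.094 toolx in board [0.001 1.   ] z [ 0.023 -0.016 -1.   ] F [ 0.3  0.2 -0.2] w 0.0006
```

```bash
python3 -m jog '[{"claw":1,"delta_pos":[0,0.007,0],"twist":[0,0,0]},{"claw":1,"delta_pos":[0,0.006,0],"twist":[0,0,0]},{"claw":1,"delta_pos":[0,-0.008,0],"twist":[0,0,0]},{"claw":1,"delta_pos":[0,-0.015,0],"twist":[0.02,0.015,0]},{"claw":1,"delta_pos":[0,-0.02,-0.02],"twist":[0,0,0]},{"claw":1,"delta_pos":[0,-0.02,-0.04],"twist":[0,0,0]},{"claw":1,"delta_pos":[0,-0.02,-0.02],"twist":[0,0,0]},{"claw":1,"delta_pos":[0,0,0],"twist":[0,0,0]}]'
python3 - <<'E'
from h import *; st()
import cv2
for n in("top","scene"):
    r=optics.read_camera(n); im=r["image"][130:330,150:430] if n=="top" else r["image"][120:330,70:370]
    cv2.imwrite(f"pics/{n}5.png",cv2.resize(im[:,:,::-1],None,fx=2.66,fy=2.66,interpolation=cv2.INTER_CUBIC))
E
```

```text
time: 6.67
eef_pos: [0.4204, -0.0418, 0.1716]
orientation: [[-0.122, 0.992, -0.014], [0.993, 0.122, 0.003], [0.005, -0.013, -1.0]]
wrist_force: [0.9, 0.4, -0.4]
width: 0.0006
t 6.67 board xyz [-0.0863  0.043 ] 0.1716 toolx in board [-0.002  1.   ] z [-0.014  0.003 -1.   ] F [ 0.9  0.4 -0.4] w 0.0006
```

View pics/scene5.png

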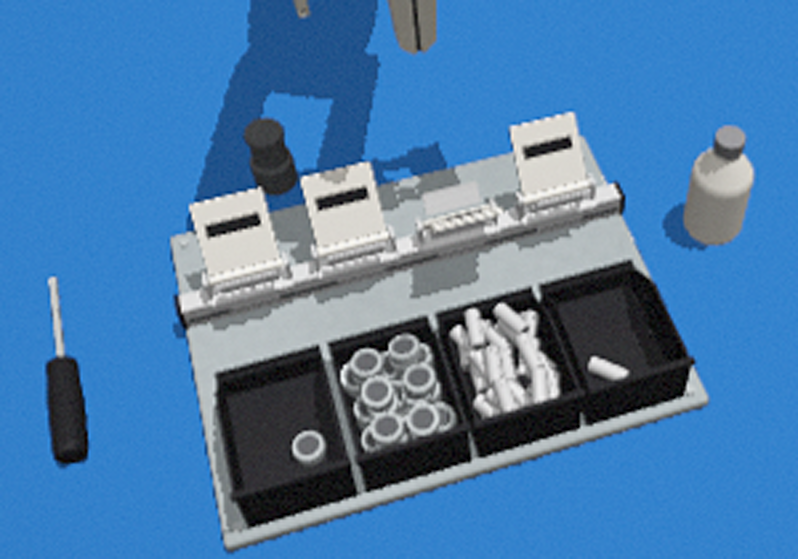

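The +43 tag now leans to the bins, seen edge-on at zoomed (455,225). Next is the tag at y -43 mm.

```bash
python3 -m jog '[{"claw":1,"delta_pos":[-0.028,0.002,0],"twist":[-0.013,0,0]},{"claw":1,"delta_pos":[-0.028,0.002,0],"twist":[0,0,0]},{"claw":1,"delta_pos":[-0.028,0.002,0],"twist":[0,0,0]},{"claw":1,"delta_pos":[0,0,0],"twist":[0,0,0]}]'
python3 -c "from h import *; st()"
```

```text
time: 7.1
eef_pos: [0.4385, -0.1251, 0.1643]
orientation: [[-0.125, 0.992, -0.003], [0.992, 0.125, 0.009], [0.009, -0.002, -1.0]]
wrist_force: [0.9, -0.4, -0.2]
width: 0.0002
t 7.1 board xyz [-0.0783 -0.0419] 0.1643 toolx in board [-0.005  1.   ] z [-0.003  0.009 -1.   ] F [ 0.9 -0.4 -0.2] w 0.0002
```

```bash
python3 -m jog '[{"claw":1,"delta_pos":[0,0,0.028],"twist":[0,0,0]},{"claw":1,"delta_pos":[0,0,0.03],"twist":[0,0,0]},{"claw":1,"delta_pos":[0,0,0.01],"twist":[0,0,0]},{"claw":1,"delta_pos":[0,0,0],"twist":[0,0,0]}]'
python3 -c "from h import *; st()"
```

```text
time: 7.43
eef_pos: [0.4385, -0.125, 0.0891]
orientation: [[-0.119, 0.993, -0.006], [0.993, 0.119, 0.013], [0.013, -0.005, -1.0]]
wrist_force: [-0.2, -0.1, -0.6]
width: 0.0004
t 7.43 board xyz [-0.0783 -0.0418] 0.0891 toolx in board [0. 1.] z [-0.006  0.013 -1.   ] F [-0.2 -0.1 -0.6] w 0.0004
```

```bash
python3 -m jog '[{"claw":1,"delta_pos":[0,0.008,0],"twist":[0,0,0]},{"claw":1,"delta_pos":[0,0.008,0],"twist":[0,0,0]},{"claw":1,"delta_pos":[0,0.007,0],"twist":[0,0,0]},{"claw":1,"delta_pos":[0,0.007,0],"twist":[0,0,0]},{"claw":1,"delta_pos":[0,0.007,0],"twist":[0,0,0]},{"claw":1,"delta_pos":[0,0.007,0],"twist":[0,0,0]},{"claw":1,"delta_pos":[0,0.007,0],"twist":[0,0,0]},{"claw":1,"delta_pos":[0,0.007,0],"twist":[0,0,0]}]'
python3 -c "from h import *; st()"
```

```text
time: 8.1
eef_pos: [0.5029, -0.1157, 0.0893]
orientation: [[-0.12, 0.993, -0.006], [0.993, 0.12, 0.014], [0.015, -0.004, -1.0]]
wrist_force: [-0.0, -0.9, -0.1]
width: 0.0001
t 8.1 board xyz [-0.0132 -0.0402] 0.0893 toolx in board [-0.001  1.   ] z [-0.006  0.014 -1.   ] F [-0.  -0.9 -0.1] w 0.0001
```

```bash
python3 -m jog '[{"claw":1,"delta_pos":[0,0.007,0],"twist":[0,0,0]},{"claw":1,"delta_pos":[0,0.007,0],"twist":[0,0,0]},{"claw":1,"delta_pos":[0,-0.008,0],"twist":[0,0,0]},{"claw":1,"delta_pos":[0,-0.015,0],"twist":[0,0,0]},{"claw":1,"delta_pos":[0,-0.02,-0.02],"twist":[0,0,0]},{"claw":1,"delta_pos":[0,-0.02,-0.04],"twist":[0,0,0]},{"claw":1,"delta_pos":[0,-0.03,-0.03],"twist":[0,0,0]},{"claw":1,"delta_pos":[0,-0.03,-0.02],"twist":[0,0,0]},{"claw":1,"delta_pos":[0,-0.03,0],"twist":[0,0,0]},{"claw":1,"delta_pos":[0,0,0],"twist":[0,0,0]},{"claw":1,"delta_pos":[0,0,0],"twist":[0,0,0]}]'
python3 - <<'E'
from h import *; st()
import cv2
for n in("top","scene"):
    r=optics.read_camera(n); im=r["image"][130:330,150:430] if n=="top" else r["image"][120:330,70:370]
    cv2.imwrite(f"pics/{n}6.png",cv2.resize(im[:,:,::-1],None,fx=2.66,fy=2.66,interpolation=cv2.INTER_CUBIC))
E
```

```text
time: 9.02
eef_pos: [0.3612, -0.1333, 0.2007]
orientation: [[-0.123, 0.992, -0.01], [0.992, 0.123, 0.013], [0.014, -0.008, -1.0]]
wrist_force: [1.4, -0.9, -0.5]
width: 0.0007
t 9.02 board xyz [-0.156  -0.0408] 0.2007 toolx in board [-0.003  1.   ] z [-0.01   0.013 -1.   ] F [ 1.4 -0.9 -0.5] w 0.0007
```

View pics/scene6.png

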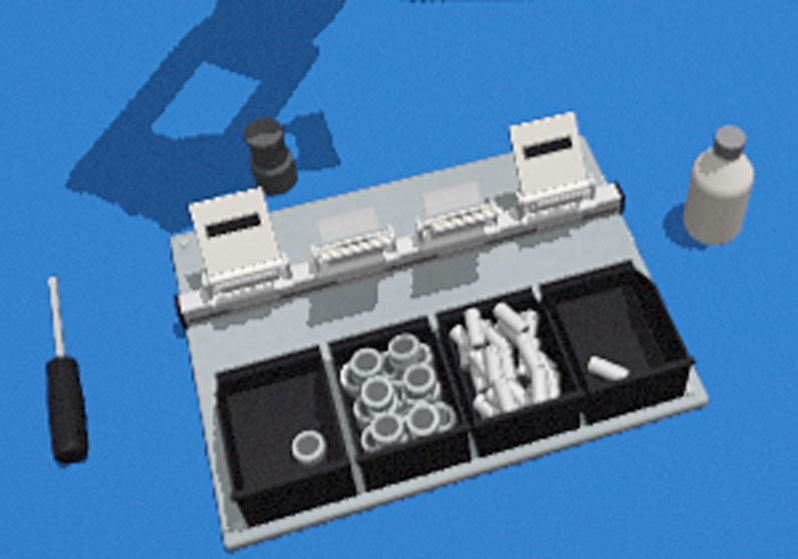

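View pics/top6.png

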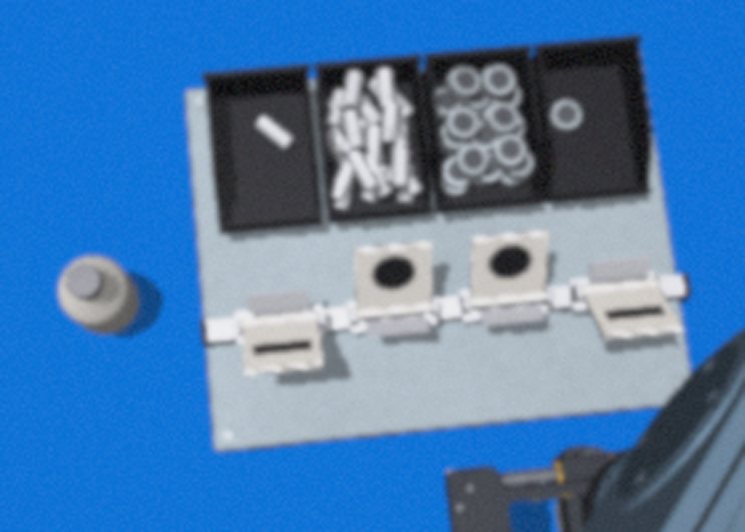

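Both pictures show dots up at the two full bins, zoomed top (393,272) and (509,262), and bars up at the outer two, (282,348) and (635,313). The flask, barrel and screwdriver are where they were, and the arm is clear.

```bash
python3 -c "from workcell import bot; print(bot.close_job())"
```

```text
the job is handed in; nothing more can be done
None
```

All four tags now read correctly, and I handed the job in at about 9 s of the 43 s allowed. With the closed fingertips I pushed over the three wrong tags: y +129 mm towards the robot, and y +43 and -43 mm to the bins. The y -129 mm tag was already right, so I left it alone.

- **Tags:** the last top and scene pictures show dots up at the two full bins and bars up at the two nearly empty ones.
- **Bystanders:** the flask and screwdriver look unmoved in both views. I could check the lens barrel only in the scene view, because the arm hid it in the top one; there it also looks unmoved.
- **Forces:** wrist force was under about 1.5 N at every reading, but I read it only between moves, so brief peaks were not seen.
- **Board position:** the two cameras disagreed by up to about 6 mm on the board corners, which did not affect the pushes.
- **Hand-in:** the arm ended clear of everything, about 0.2 m up. `bot.close_job()` gave no verdict, as expected.

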